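# Park the locking plunger of the tablet stand and swing the tablet round to its stop

## Robot

A 6-joint arm with a two-finger parallel gripper is mounted at the origin on the work surface. World frame = base frame: x ahead of the robot, y to its left, z up, the work surface at z = 0. Lengths are in m, angles in rad, forces in N, time in s.
With the tool pointing down it reaches from about 0.225 to 0.875 m from the base axis. Payload 3.4 kg.
Tool frame: the origin (TCP) lies at the very end of the fingers, on their centre line; the grasp point (between the pads) lies 19 mm behind it; z points along the fingers, y is the line along which they close (so a half turn about z gives the same grasp; the last joint's range is limited). The gripper opens to 85 mm and grips with 20 to 120 N. Pads are 22 mm wide; open, the fingers measure 114 mm over their backs; the gripper's body (76 mm by 85 mm) begins 54 mm behind the grasp point. The pads swing forward as they close: fully open they stand 13 mm farther back than shut.
Start: joints at [-1.35, 0.276, 1.505, -0, 1.361, -0.121], TCP at [0.193, -0.542, 0.231] pointing down, gripper open.
Joint ranges: [-2.89, 2.89], [-0.75, 2.08], [0.22, 2.7], [-1.18, 4.32], [0.11, 2.71], [-2.7, 2.7]. Speed limits (rad/s): [2.57, 2.57, 3.14, 3.14, 3.14, 3.14].

## Interface

Orientations are given as a unit quaternion [x, y, z, w].
In Python, from station import get_obs, imaging, order gives the robot as it stands. The module is installed in compiled form; this text tells all that it offers.
- The arm moves only by the tool send_rows, never from a script. Its argument "steps" is a list of rows, each an object of numbers: "dx", "dy", "dz": the shift along the tool's x, y, z in units of 25 mm (1.0 is 25 mm); "rx", "ry", "rz": the turn, a rotation vector about the tool's x, y, z in units of 10 degrees (1.0 is 10 degrees). A call has exactly 5 rows; each row is the pose to reach, as a shift and turn from the pose commanded when the call began, along the tool's axes at that moment; what a row does not reach only later rows make up. A row lasts 1/8 s, in which the tool goes at most 62.5 mm and 10.7 degrees, less where a joint would pass 70% of its speed; a pose out of reach is approached as far as the arm can. A call with a gripper value outside its range is refused whole. "claw" is the gripper's target within -1 to 1 (shut at 1, half-way at 0, fully open at -1), set as the call begins (left out, the last holds). The fingers move at their own pace and stop on an object; "force" is the grip in N (left out, the last holds). Time passes only in rows, so rows that repeat a pose let the fingers close, or fill a call up. It gives the time, the measured TCP pose, the force, the opening and the grip force at its end, in the units of the state.
- get_obs(): the state, without advancing time (a new reading comes with each control period).
- imaging.read_camera(name): name is "side" or "top"; returns the picture (420x560x3 uint8, red, green, blue); there is no depth.
- imaging.camera_params(name): a dict with "mtx" (3x3 intrinsics, pixels), "camera_from_world" (4x4, takes a point from world to camera coordinates). Camera axes: x right, y down, z forward; pixel columns grow to the right and rows downward; lengths in m; the calibration is good to about 2 mm. A picture is of the moment at which its call begins. camera_params takes no time and is no camera call.
- order.hand_in(): hands the job in; it is judged then, once.
The state is a dict: "clock": time; "qpos": joint angles; "qd": joint speeds; "joint_efforts": joint torques, N m; "ee_pos": TCP position; "orientation": TCP orientation; "wrist_force": force on the tool from outside, world axes, zero at the start; "torque": the same for the moment, N m; "opening": finger opening in m; "finger_force": force on a finger pad.
Only numpy, scipy, OpenCV 4.12 (cv2) and the standard library are available. Lean on these libraries where they do the work, as an engineer would, in place of code of your own. Each camera call takes 0.05 s, during which the arm holds its last target. There are 200 camera calls.

## Task

Unlock the swivelling tablet stand: pull its spring-loaded knob straight up, twist it anticlockwise and feel for the rest notch, so that the knob stays up by itself when you let go. Then swing the tablet arm round anticlockwise until it lies fully against the stop, and leave it there with the knob still parked. Do it gently, without hauling or bearing hard on the knob or running the arm hard into the stop, and leave the other things on the table where they are.

Things in the scene. Friction and masses are not known exactly. Their poses are not given: they have to be found in the camera images.
- knob_center (a point): Centre (half-way up) of the locking knob: black plastic, upright, round, finely fluted, 38 mm across, 24 mm high, its underside 20 mm above a flat steel bridge 44 mm wide; centre about 83 mm above the table when locked. Grip its sides from above. It rises with the plunger, and does not move with the arm; z up, x to the pivot. How far it is turned is not reported.
- plunger (a joint): How far the plunger is pulled up, m. 0: locked, its pin 4.5 mm deep in the index disc blocks the arm. Spring: about 6 N down at 0, 0.3 N more per mm. 0.0105: the cross pin (3 mm square) under the knob clears the rim of the guide bush and the knob can turn. 0.0135: firm end of the pull. Let down on the rim it rests at 0.0105, which is not parked; in the rest notch it rests at 0.0065: parked.
- bush: Steel guide bush, 31 mm across, rim 18.5 mm above the bridge; carries the cross pin. Origin on the knob's axis, on the bridge, 50 mm above the table. Rest notch: 4 mm deep, reached by turning anticlockwise seen from above, 35 to 85 degrees from the start, as the cross pin has 24 degrees of play either way when locked: turn with it resting lightly on the rim and feel the rim stop carrying it.
- pivot (a point): Point on the upright pivot axis of the swing arm, 36 mm above the table (mid-height of the bar). The stand's round steel base (220 mm across, 10 mm high, fixed) and index disc (150 mm across, top 30 mm above the table) are centred on it; a bolt head there reaches 56 mm. The knob's axis is 60 mm from it, on the robot's side.
- swing_arm (a joint): Angle of the tablet arm about the pivot in rad, 0 where it is locked at the start, growing anticlockwise seen from above (the way it must go). It turns freely with slight friction (about 0.15 N m) when the plunger is up and stays where it is left.
- bar_push (a point): Where to push the arm with closed fingertips: right side face of its bar (seen outwards from the pivot), 135 mm out, mid-height, 36 mm above the table. Bar: aluminium, 30 mm wide, 12 mm thick, straight out from the pivot; x outwards, y to its left. It can also be pinched here. The tablet rest begins 200 mm from the pivot, 205 mm wide, upper edge 112 mm above the table.
- bar_face (a point): The spot on the left-hand side face of the bar, 88 mm out from the pivot, 36 mm above the table, that meets the stop.
- stop_face (a point): Centre of the stop's rubber face, 16 mm high, 18 mm wide, 88 mm out from the pivot, 36 mm above the table, on a steel block 18 x 25 mm, 46 mm high, clamped on the base plate. The arm is home when bar_face touches it. Its place round the base differs: the arm has 0.6 to 1.0 rad to go.
- stop: The whole stop block; its origin is on the pivot axis at table height, its x axis points along the line the arm's bar will have when home.
- cup_near: Full paper cup with lid and straw, 86 mm across, 130 mm high, straw up to 200 mm, beside the stand on the left. Origin at the centre of its underside. Leave it alone.
- cup_far: Another such cup, towards the right of the table. Origin under its centre. Leave it alone.
- phone: Black phone lying flat, 155 x 74 x 9 mm, beside the stand on the right. Origin under its centre. Leave it alone.
- tissue_box: Woven brown tissue box, 130 x 240 x 95 mm, at the left. Origin under its centre. Leave it alone.
- book: Closed book, 146 x 210 x 20 mm, left near the robot. Origin under its centre. Leave it alone.
- remote: White remote control, 160 x 44 x 18 mm, right near the robot. Origin under its centre. Leave it alone.
- tea_tin: Tea tin with brass lid, 82 mm across, 118 mm high, at the right. Origin under its centre. Leave it alone.
- notch_height (a point): Point on the knob's axis level with the floor of the rest notch, 14.5 mm above the bridge, 64.5 mm above the table. Notch and cross pin are square-edged: the pin goes in only within some 3 degrees of the notch's middle. The turning range ends some 35 degrees past the notch's middle.

How it is judged:
By the outcome, as a careful person would: the job done as asked, in the order asked, and still so for the second after the job is handed in, with the robot touching nothing.
It also fails if it takes over 72 s, if anything falls off the work surface, if the arm or the gripper's body presses on something with over 40 N, if the wrist force passes 120 N, or if a joint passes its speed limit or range.

## Working session

There is one attempt and no reset: what is moved stays moved. The work goes in short steps, Python scripts to look and compute and a tool call to move; the robot and the scene stay as the last step left them, time stands still between calls to the robot, and variables do not carry over. Pictures are saved under pics/ and viewed, at most 10 in all, crops included, and the job is handed in when it is done.

Besides the shell and the picture viewer there is one more tool, called after ">>>" as name(argument=value, ...), one argument or row to a line, values as JSON. send_rows: Moves the arm, as the interface text tells. Its arguments: {"type":"object","properties":{"steps":{"type":"array"},"claw":{"type":"number"},"force":{"type":"number"}},"required":["steps"]}

```bash
mkdir -p pics; python3 - <<'E'
from station import get_obs, imaging
import cv2
o=get_obs(); print(o)
for n in ("top","side"):
    im=imaging.read_camera(n); cv2.imwrite(f"pics/{n}0.png",im[:,:,::-1]); p=imaging.camera_params(n); print(n,p["mtx"].tolist(),p["camera_from_world"].round(4).tolist())
E
```

```text
{'clock': 0.0, 'qpos': array([-1.35000098e+00,  2.76609135e-01,  1.50614679e+00, -1.93609252e-05,
        1.36067453e+00, -1.20993462e-01]), 'qd': array([-7.06304908e-04,  3.15965823e-04, -1.94097806e-03, -1.80460159e-03,
       -8.75984843e-05,  1.20691166e-03]), 'joint_efforts': array([ 6.55110780e-04, -4.16768861e+01, -2.45807433e+01,  1.14013699e-05,
        1.12571186e-02, -9.31084884e-06]), 'ee_pos': array([ 0.19260033, -0.54122596,  0.23042619]), 'orientation': array([ 9.85432294e-01,  1.70065720e-01, -5.52887822e-05, -9.17282605e-04]), 'wrist_force': array([ 1.44120875, -0.91379651, -0.51236478]), 'torque': array([ 0.06003334, -0.00118691, -0.00858883]), 'finger_force': 0.0, 'opening': 0.08552086911683393}
top [[389.9053483478851, 0.0, 275.1672586860561], [0.0, 389.9053483478851, 210.17817568531976], [0.0, 0.0, 1.0]] [[-0.0265, -0.9996, 0.0026, 0.0175], [-0.9932, 0.026, -0.1138, 0.5168], [0.1137, -0.0056, -0.9935, 1.1671], [0.0, 0.0, 0.0, 1.0]]
side [[506.5826950158074, 0.0, 276.31741720829706], [0.0, 506.5826950158074, 201.58693426379784], [0.0, 0.0, 1.0]] [[0.9096, -0.415, -0.0211, -0.4658], [-0.283, -0.5817, -0.7626, 0.2198], [0.3042, 0.6996, -0.6465, 1.5589], [0.0, 0.0, 0.0, 1.0]]
```

View pics/top0.png

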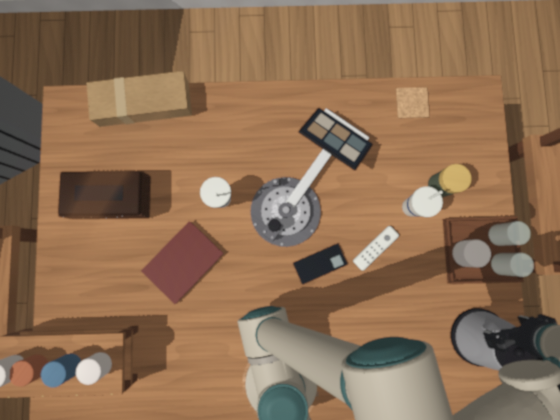

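View pics/side0.png

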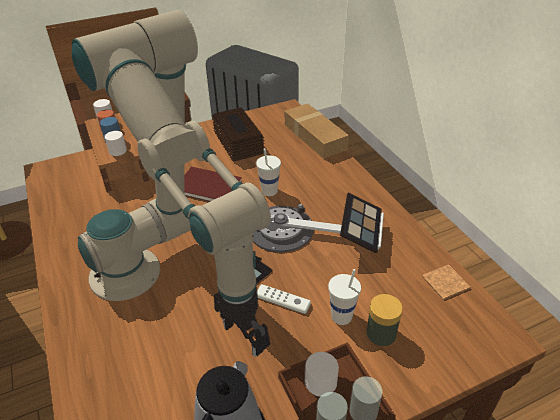

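The top view shows the stand's base near px (286,211), the black knob near (275,226) and the bar going out to the tablet at (335,138). The side view shows the stand near (285,228). Next I'll enlarge and measure.

```bash
cat > h.py <<'E'
import numpy as np, cv2
from station import get_obs, imaging
def ray(n,uv):
    p=imaging.camera_params(n); T=p["camera_from_world"]; R=T[:3,:3]; t=T[:3,3]
    d=R.T@np.linalg.inv(p["mtx"])@np.array([uv[0],uv[1],1.]); return -R.T@t, d
def onz(n,uv,z):
    c,d=ray(n,uv); return c+d*(z-c[2])/d[2]
def proj(n,X):
    p=imaging.camera_params(n); T=p["camera_from_world"]; x=p["mtx"]@(T[:3,:3]@np.array(X)+T[:3,3]); return x[:2]/x[2]
E
python3 - <<'E'
from h import *
t=cv2.imread("pics/top0.png"); s=cv2.imread("pics/side0.png")
a=cv2.resize(t[165:255,240:330],(400,400),interpolation=cv2.INTER_CUBIC)
b=cv2.resize(s[190:260,240:330],(514,400),interpolation=cv2.INTER_CUBIC)[:,:400]
cv2.imwrite("pics/c.png",np.hstack([a,b]))
for uv in ((286,211),):print(onz("top",uv,.056))
print(onz("top",(275,226),.095))
E
```

```text
[ 0.51069962 -0.02838528  0.056     ]
[0.46362869 0.00595434 0.095     ]
```

View pics/c.png

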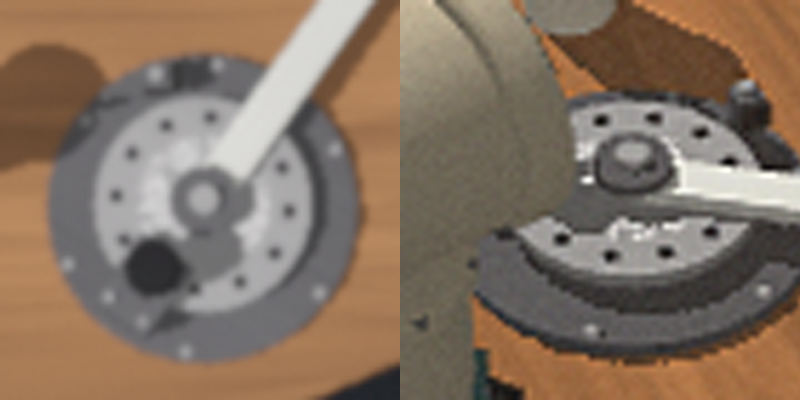

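The enlarged top crop shows the bolt head at top px (285.9,209.8), the knob at (274.7,225.1) and the dark stop block near (282.7,181). The robot hides the knob in the side view. Next come the numbers.

```bash
python3 - <<'E'
from h import *
t=cv2.imread("pics/top0.png"); g=cv2.cvtColor(t,cv2.COLOR_BGR2GRAY)
m=np.zeros_like(g); m[218:236,265:286]=(g[218:236,265:286]<62)*255
n,l,st,c=cv2.connectedComponentsWithStats(m); i=1+st[1:,4].argmax(); print(st[i],c[i])
k=onz("top",c[i],.093); print("knob",k)
p=onz("top",(285.9,209.8),.056); print("pivot(bolt)",p, np.linalg.norm((p-k)[:2]))
s=onz("top",(282.7,181),.046); d=s-p; print("stop",s,np.linalg.norm(d[:2]),np.degrees(np.arctan2(d[1],d[0])))
h=cv2.cvtColor(t,cv2.COLOR_BGR2HSV); w=((h[...,1]<40)&(h[...,2]>175)).astype('u1')*255
w2=np.zeros_like(w); w2[150:208,285:335]=w[150:208,285:335]
n,l,st,c=cv2.connectedComponentsWithStats(w2); i=1+st[1:,4].argmax(); ys,xs=np.where(l==i)
f=cv2.fitLine(np.c_[xs,ys].astype('f4'),cv2.DIST_L2,0,.01,.01).ravel()
a=onz("top",f[2:]-f[:2]*12,.042);b=onz("top",f[2:]+f[:2]*12,.042); e=b-a
if e[0]<0:e=-e
print("bar",a,b,np.degrees(np.arctan2(e[1],e[0])), "line offset of pivot", (e[0]*(p-a)[1]-e[1]*(p-a)[0])/np.linalg.norm(e[:2]))
print("cup",onz("top",(215,192),.13), "phone",onz("top",(320,263),.009))
# base circle
edge=[(240+x/4.444,165+y/4.444) for x,y in ((48,205),(362,205),(205,52),(205,362))]
print([onz("top",q,.01).round(4).tolist() for q in edge])
E
```

```text
[269 219  12  12 109] [274.42201835 224.99082569]
knob [0.46674314 0.00754009 0.093     ]
pivot(bolt) [ 0.51432989 -0.02819261  0.056     ] 0.059509025631939924
stop [ 0.60419615 -0.02137922  0.046     ] 0.09012417626682567 4.33569916268453
bar [ 0.58241895 -0.07412489  0.042     ] [ 0.64130339 -0.12010838  0.042     ] -37.986663562426415 line offset of pivot -0.005705613165010003
cup [0.56164987 0.17290643 0.13      ] phone [ 0.35236675 -0.12971732  0.009     ]
[[0.5183, 0.0798, 0.01], [0.5125, -0.1405, 0.01], [0.6245, -0.0336, 0.01], [0.4057, -0.0271, 0.01]]
```

>>> send_rows(
  steps=[
    {"dx":1.77,"dy":-1.7,"dz":0},
    {"dx":3.54,"dy":-3.4,"dz":0},
    {"dx":5.3,"dy":-5.1,"dz":0},
    {"dx":7.07,"dy":-6.8,"dz":0},
    {"dx":8.84,"dy":-8.48,"dz":0},
  ],
  claw=-1,
  force=30,
)

```text
invalid input
```

>>> send_rows(
  steps=[
    {"dx":1.77,"dy":-1.7,"dz":0},
    {"dx":3.54,"dy":-3.4,"dz":0.3},
    {"dx":5.3,"dy":-5.1,"dz":0.6},
    {"dx":7.07,"dy":-6.8,"dz":0.9},
    {"dx":8.84,"dy":-8.48,"dz":1.2},
  ],
)

```text
invalid input
```

```bash
python3 - <<'E'
from h import *
s=imaging.read_camera("side")[:,:,::-1]; t=imaging.read_camera("top")[:,:,::-1]
cv2.imwrite("pics/s1.png",s);cv2.imwrite("pics/t1.png",t)
print(proj("side",(.4668,.0068,.083)),proj("side",(.5147,-.029,.056)))
a=cv2.resize(s[175:255,235:335],(800,600),interpolation=cv2.INTER_CUBIC)
cv2.imwrite("pics/c1.png",a)
o=get_obs();print(o["ee_pos"],o["orientation"],o["wrist_force"],o["qpos"])
E
```

```text
[262.28653939 207.84710803] [280.36070496 216.32715467]
[ 0.19268315 -0.5414301   0.2307809 ] [ 9.85427302e-01  1.70096242e-01 -2.44955298e-05 -5.48138145e-04] [ 0.37785133 -0.2949008   0.47467969] [-1.34995350e+00  2.76339431e-01  1.50564274e+00  5.89806875e-06
  1.36070784e+00 -1.21013122e-01]
```

View pics/c1.png

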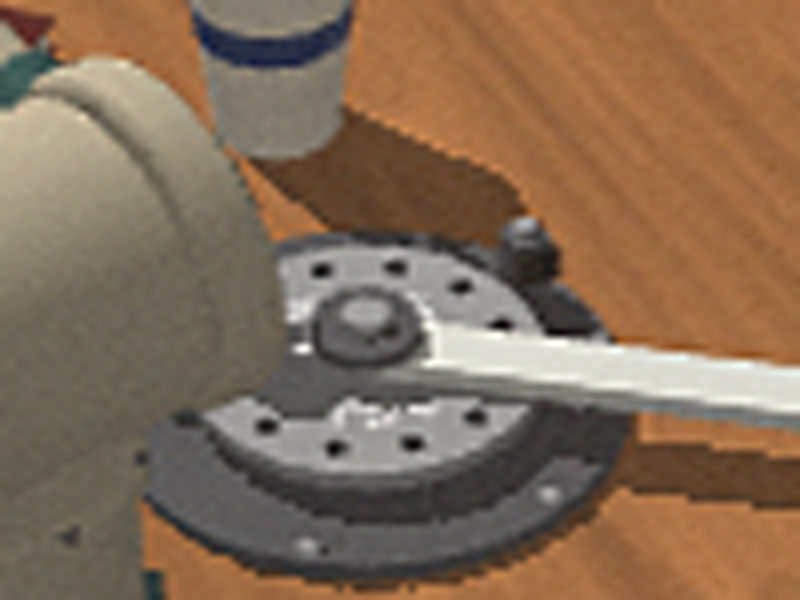

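The moves were refused and the robot hasn't moved, so the knob is still hidden. The crop shows the stop's bolt at the base's far edge, near side px (301,206). I'll send full six-number rows.

>>> send_rows(
  steps=[
    {"dx":1.77,"dy":-1.7,"dz":0,"rx":0,"ry":0,"rz":0},
    {"dx":3.54,"dy":-3.4,"dz":0,"rx":0,"ry":0,"rz":0},
    {"dx":5.3,"dy":-5.1,"dz":0,"rx":0,"ry":0,"rz":0},
    {"dx":7.07,"dy":-6.8,"dz":0,"rx":0,"ry":0,"rz":0},
    {"dx":8.84,"dy":-8.48,"dz":0,"rx":0,"ry":0,"rz":0},
  ],
  claw=-1,
  force=30,
)

```text
clock: 0.82
ee_pos: [0.3304, -0.2662, 0.2313]
orientation: [0.986, 0.17, 0.0, 0.0]
wrist_force: [1.3, -1.3, 0.2]
opening: 0.0854
finger_force: 0.0
```

>>> send_rows(
  steps=[
    {"dx":1.77,"dy":-1.7,"dz":0,"rx":0,"ry":0,"rz":0},
    {"dx":3.54,"dy":-3.4,"dz":0.3,"rx":0,"ry":0,"rz":0},
    {"dx":5.3,"dy":-5.1,"dz":0.6,"rx":0,"ry":0,"rz":0},
    {"dx":7.07,"dy":-6.8,"dz":0.9,"rx":0,"ry":0,"rz":0},
    {"dx":8.84,"dy":-8.48,"dz":1.2,"rx":0,"ry":0,"rz":0},
  ],
)

```text
clock: 1.45
ee_pos: [0.4677, 0.0078, 0.2012]
orientation: [0.985, 0.17, 0.0, 0.0]
wrist_force: [0.5, -0.4, 0.2]
opening: 0.0853
finger_force: 0.0
```

```bash
python3 - <<'E'
from h import *
s=imaging.read_camera("side")[:,:,::-1]; t=imaging.read_camera("top")[:,:,::-1]
cv2.imwrite("pics/s2.png",s);cv2.imwrite("pics/t2.png",t)
a=cv2.resize(s[175:250,225:325],(800,600),interpolation=cv2.INTER_CUBIC)
cv2.imwrite("pics/c2.png",a)
o=get_obs();print(o["ee_pos"],o["orientation"],o["wrist_force"],o["qpos"])
E
```

```text
[0.46854935 0.01110825 0.20045724] [ 9.84826245e-01  1.73537017e-01  3.33492903e-04 -1.43498072e-03] [-1.13285723 -0.57718049 -0.25919595] [-0.12722957  0.13652093  1.76980006  0.00311184  1.23548896  1.09370198]
```

View pics/c2.png

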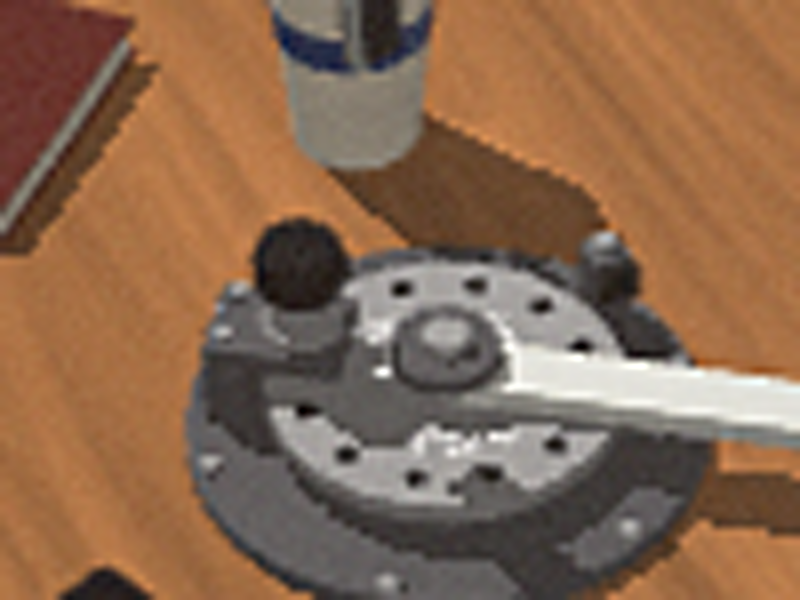

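The knob shows clearly at side px (262.8,207.9), which matches the prediction from the top view to within 0.5 px. That puts it at about (0.467, 0.007). Descending.

>>> send_rows(
  steps=[
    {"dx":0,"dy":0,"dz":0.6,"rx":0,"ry":0,"rz":0},
    {"dx":0,"dy":0,"dz":1.3,"rx":0,"ry":0,"rz":0},
    {"dx":0,"dy":0,"dz":1.9,"rx":0,"ry":0,"rz":0},
    {"dx":0,"dy":0,"dz":2.3,"rx":0,"ry":0,"rz":0},
    {"dx":0,"dy":0,"dz":2.4,"rx":0,"ry":0,"rz":0},
  ],
)

```text
clock: 2.17
ee_pos: [0.4662, 0.0048, 0.1405]
orientation: [0.986, 0.169, -0.001, -0.0]
wrist_force: [-0.7, 0.3, 0.8]
opening: 0.0855
finger_force: 0.0
```

```bash
cat > st.py <<'E'
from station import get_obs
import numpy as np
o=get_obs();q=o["orientation"]
print(o["clock"],"p",o["ee_pos"].round(4),"yaw",round(float(np.degrees(2*np.arctan2(q[1],q[0]))),2),"F",o["wrist_force"].round(1),"T",o["torque"].round(2),"op",round(o["opening"],4),"ff",round(o["finger_force"],1),"q6",o["qpos"][5].round(3))
E
python3 st.py
```

```text
2.175 p [0.4662 0.0048 0.1405] yaw 19.47 F [-0.7  0.3  0.8] T [-0.04  0.03  0.01] op 0.0855 ff 0.0 q6 1.092
```

>>> send_rows(
  steps=[
    {"dx":0.02,"dy":-0.02,"dz":0.5,"rx":0,"ry":0,"rz":0},
    {"dx":0.03,"dy":-0.03,"dz":1.0,"rx":0,"ry":0,"rz":0},
    {"dx":0.03,"dy":-0.03,"dz":1.3,"rx":0,"ry":0,"rz":0},
    {"dx":0.03,"dy":-0.03,"dz":1.4,"rx":0,"ry":0,"rz":0},
    {"dx":0.03,"dy":-0.03,"dz":1.4,"rx":0,"ry":0,"rz":0},
  ],
)

```text
clock: 2.8
ee_pos: [0.4675, 0.0069, 0.1062]
orientation: [0.985, 0.17, -0.0, 0.0]
wrist_force: [-0.3, -0.4, 0.4]
opening: 0.0855
finger_force: 0.0
```

>>> send_rows(
  steps=[
    {"dx":0,"dy":0,"dz":0.4,"rx":0,"ry":0,"rz":0},
    {"dx":0,"dy":0,"dz":0.9,"rx":0,"ry":0,"rz":0},
    {"dx":0,"dy":0,"dz":1.4,"rx":0,"ry":0,"rz":0},
    {"dx":0,"dy":0,"dz":1.7,"rx":0,"ry":0,"rz":0},
    {"dx":0,"dy":0,"dz":1.7,"rx":0,"ry":0,"rz":0},
  ],
)

```text
clock: 3.42
ee_pos: [0.4669, 0.0069, 0.063]
orientation: [0.985, 0.17, -0.001, -0.0]
wrist_force: [-0.3, -0.5, 0.6]
opening: 0.0853
finger_force: 0.0
```

```bash
python3 st.py; python3 - <<'E'
from h import *
s=imaging.read_camera("side")[:,:,::-1]
cv2.imwrite("pics/c3.png",cv2.resize(s[150:240,210:330],(800,600),interpolation=cv2.INTER_CUBIC))
E
```

```text
3.425 p [0.4669 0.0069 0.063 ] yaw 19.58 F [-0.3 -0.5  0.6] T [ 0.04 -0.01  0.01] op 0.0853 ff 0.0 q6 1.095
```

View pics/c3.png

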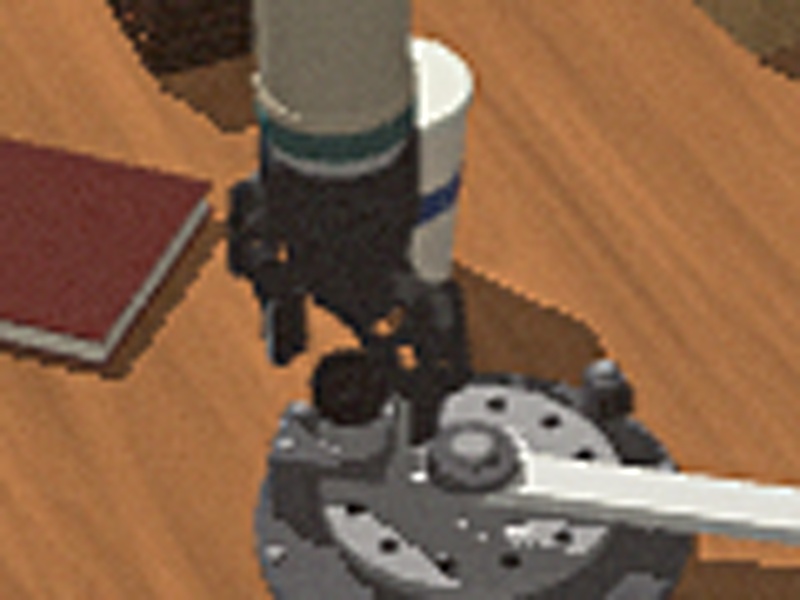

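The fingers straddle the knob (crop 350,388), with the tips at crop (285,360) and (425,435). Closing the gripper.

>>> send_rows(
  steps=[
    {"dx":0,"dy":0,"dz":0,"rx":0,"ry":0,"rz":0},
    {"dx":0,"dy":0,"dz":0,"rx":0,"ry":0,"rz":0},
    {"dx":0,"dy":0,"dz":0,"rx":0,"ry":0,"rz":0},
    {"dx":0,"dy":0,"dz":0,"rx":0,"ry":0,"rz":0},
    {"dx":0,"dy":0,"dz":0,"rx":0,"ry":0,"rz":0},
  ],
  claw=1,
  force=35,
)

```text
clock: 4.1
ee_pos: [0.4673, 0.0078, 0.0642]
orientation: [0.985, 0.17, 0.0, -0.001]
wrist_force: [-0.9, 5.5, 5.0]
opening: 0.0371
finger_force: 35.1
```

```bash
python3 st.py
```

```text
4.1 p [0.4673 0.0078 0.0642] yaw 19.55 F [-0.9  5.5  5. ] T [0.64 0.2  0.02] op 0.0371 ff 35.1 q6 1.095
```

>>> send_rows(
  steps=[
    {"dx":0.02,"dy":-0.05,"dz":-0.08,"rx":0,"ry":0,"rz":0},
    {"dx":0.02,"dy":-0.05,"dz":-0.18,"rx":0,"ry":0,"rz":0},
    {"dx":0.02,"dy":-0.05,"dz":-0.28,"rx":0,"ry":0,"rz":0},
    {"dx":0.02,"dy":-0.05,"dz":-0.36,"rx":0,"ry":0,"rz":0},
    {"dx":0.02,"dy":-0.05,"dz":-0.4,"rx":0,"ry":0,"rz":0},
  ],
)

```text
clock: 4.72
ee_pos: [0.4672, 0.008, 0.0736]
orientation: [0.985, 0.17, -0.0, 0.0]
wrist_force: [1.4, -1.4, -9.5]
opening: 0.0374
finger_force: 36.0
```

```bash
python3 st.py
```

```text
4.725 p [0.4672 0.008  0.0736] yaw 19.59 F [ 1.4 -1.4 -9.5] T [-0.27 -0.24 -0.  ] op 0.0374 ff 36.0 q6 1.098
```

>>> send_rows(
  steps=[
    {"dx":0,"dy":0,"dz":-0.03,"rx":0,"ry":0,"rz":0},
    {"dx":0,"dy":0,"dz":-0.06,"rx":0,"ry":0,"rz":0},
    {"dx":0,"dy":0,"dz":-0.09,"rx":0,"ry":0,"rz":0},
    {"dx":0,"dy":0,"dz":-0.1,"rx":0,"ry":0,"rz":0},
    {"dx":0,"dy":0,"dz":-0.1,"rx":0,"ry":0,"rz":0},
  ],
)

```text
clock: 5.35
ee_pos: [0.4673, 0.008, 0.0762]
orientation: [0.985, 0.17, -0.0, 0.0]
wrist_force: [-0.1, -2.0, -10.0]
opening: 0.0366
finger_force: 36.1
```

```bash
python3 st.py
```

```text
5.35 p [0.4673 0.008  0.0762] yaw 19.6 F [ -0.1  -2.  -10. ] T [-0.6  -0.15 -0.01] op 0.0366 ff 36.1 q6 1.098
```

>>> send_rows(
  steps=[
    {"dx":0,"dy":0,"dz":0,"rx":0,"ry":0,"rz":-0.5},
    {"dx":0,"dy":0,"dz":0,"rx":0,"ry":0,"rz":-1.1},
    {"dx":0,"dy":0,"dz":0,"rx":0,"ry":0,"rz":-1.8},
    {"dx":0,"dy":0,"dz":0,"rx":0,"ry":0,"rz":-2.4},
    {"dx":0,"dy":0,"dz":0,"rx":0,"ry":0,"rz":-2.8},
  ],
)

```text
clock: 5.98
ee_pos: [0.4676, 0.0079, 0.0763]
orientation: [0.914, 0.405, -0.0, 0.0]
wrist_force: [-0.7, -2.4, -10.4]
opening: 0.0368
finger_force: 36.1
```

```bash
python3 st.py
```

```text
5.975 p [0.4676 0.0079 0.0763] yaw 47.73 F [ -0.7  -2.4 -10.4] T [-0.59 -0.21 -0.05] op 0.0368 ff 36.1 q6 0.606
```

>>> send_rows(
  steps=[
    {"dx":0,"dy":0,"dz":0,"rx":0,"ry":0,"rz":-0.4},
    {"dx":0,"dy":0,"dz":0.02,"rx":0,"ry":0,"rz":-0.5},
    {"dx":0,"dy":0,"dz":0.05,"rx":0,"ry":0,"rz":-0.5},
    {"dx":0,"dy":0,"dz":0.08,"rx":0,"ry":0,"rz":-0.5},
    {"dx":0,"dy":0,"dz":0.08,"rx":0,"ry":0,"rz":-0.5},
  ],
)

```text
clock: 6.6
ee_pos: [0.4677, 0.008, 0.0748]
orientation: [0.897, 0.443, 0.0, 0.0]
wrist_force: [-2.1, -2.3, -3.3]
opening: 0.0373
finger_force: 36.7
```

```bash
python3 st.py
```

```text
6.6 p [0.4677 0.008  0.0748] yaw 52.57 F [-2.1 -2.3 -3.3] T [-0.62  0.11  0.02] op 0.0373 ff 36.7 q6 0.522
```

>>> send_rows(
  steps=[
    {"dx":0,"dy":0,"dz":0,"rx":0,"ry":0,"rz":-0.1},
    {"dx":0,"dy":0,"dz":0,"rx":0,"ry":0,"rz":-0.2},
    {"dx":0,"dy":0,"dz":0,"rx":0,"ry":0,"rz":-0.3},
    {"dx":0,"dy":0,"dz":0,"rx":0,"ry":0,"rz":-0.4},
    {"dx":0,"dy":0,"dz":0,"rx":0,"ry":0,"rz":-0.5},
  ],
)

```text
clock: 7.22
ee_pos: [0.4677, 0.0081, 0.0742]
orientation: [0.876, 0.482, 0.0, 0.0]
wrist_force: [-0.5, -3.0, -4.9]
opening: 0.0369
finger_force: 36.4
```

```bash
python3 st.py
```

```text
7.225 p [0.4677 0.0081 0.0742] yaw 57.65 F [-0.5 -3.  -4.9] T [-0.63 -0.07  0.01] op 0.0369 ff 36.4 q6 0.433
```

>>> send_rows(
  steps=[
    {"dx":0,"dy":0,"dz":0,"rx":0,"ry":0,"rz":-0.1},
    {"dx":0,"dy":0,"dz":0,"rx":0,"ry":0,"rz":-0.2},
    {"dx":0,"dy":0,"dz":0,"rx":0,"ry":0,"rz":-0.3},
    {"dx":0,"dy":0,"dz":0,"rx":0,"ry":0,"rz":-0.4},
    {"dx":0,"dy":0,"dz":0,"rx":0,"ry":0,"rz":-0.5},
  ],
)

```text
clock: 7.85
ee_pos: [0.4677, 0.0081, 0.0742]
orientation: [0.854, 0.52, 0.0, 0.0]
wrist_force: [0.6, -4.2, -10.1]
opening: 0.0371
finger_force: 36.1
```

```bash
python3 st.py
```

```text
7.85 p [0.4677 0.0081 0.0742] yaw 62.65 F [  0.6  -4.2 -10.1] T [-0.86 -0.4  -0.04] op 0.0371 ff 36.1 q6 0.346
```

The force has gone back to the full spring load, so the notch is probably here. I'll lower to check.

>>> send_rows(
  steps=[
    {"dx":0,"dy":0,"dz":0.02,"rx":0,"ry":0,"rz":0},
    {"dx":0,"dy":0,"dz":0.04,"rx":0,"ry":0,"rz":0},
    {"dx":0,"dy":0,"dz":0.06,"rx":0,"ry":0,"rz":0},
    {"dx":0,"dy":0,"dz":0.08,"rx":0,"ry":0,"rz":0},
    {"dx":0,"dy":0,"dz":0.08,"rx":0,"ry":0,"rz":0},
  ],
)

```text
clock: 8.48
ee_pos: [0.4677, 0.0081, 0.0723]
orientation: [0.855, 0.519, 0.0, 0.0]
wrist_force: [1.2, -3.7, -9.3]
opening: 0.0373
finger_force: 36.1
```

```bash
python3 st.py
```

```text
8.475 p [0.4677 0.0081 0.0723] yaw 62.58 F [ 1.2 -3.7 -9.3] T [-0.87 -0.42  0.06] op 0.0373 ff 36.1 q6 0.347
```

>>> send_rows(
  steps=[
    {"dx":0,"dy":0,"dz":0.03,"rx":0,"ry":0,"rz":0},
    {"dx":0,"dy":0,"dz":0.06,"rx":0,"ry":0,"rz":0},
    {"dx":0,"dy":0,"dz":0.09,"rx":0,"ry":0,"rz":0},
    {"dx":0,"dy":0,"dz":0.12,"rx":0,"ry":0,"rz":0},
    {"dx":0,"dy":0,"dz":0.12,"rx":0,"ry":0,"rz":0},
  ],
)

```text
clock: 9.1
ee_pos: [0.4678, 0.0081, 0.0706]
orientation: [0.855, 0.519, 0.0, 0.0]
wrist_force: [-3.1, -4.6, 6.3]
opening: 0.0374
finger_force: 37.5
```

```bash
python3 st.py
```

```text
9.1 p [0.4678 0.0081 0.0706] yaw 62.59 F [-3.1 -4.6  6.3] T [-0.85  0.25 -0.02] op 0.0374 ff 37.5 q6 0.347
```

>>> send_rows(
  steps=[
    {"dx":-0.02,"dy":0.01,"dz":-0.02,"rx":0,"ry":0,"rz":0},
    {"dx":-0.03,"dy":0.01,"dz":-0.04,"rx":0,"ry":0,"rz":0},
    {"dx":-0.03,"dy":0.01,"dz":-0.04,"rx":0,"ry":0,"rz":0},
    {"dx":-0.03,"dy":0.01,"dz":-0.04,"rx":0,"ry":0,"rz":0},
    {"dx":-0.03,"dy":0.01,"dz":-0.04,"rx":0,"ry":0,"rz":0},
  ],
)

```text
clock: 9.72
ee_pos: [0.4677, 0.0079, 0.0707]
orientation: [0.855, 0.519, 0.001, -0.0]
wrist_force: [-2.0, 0.6, 5.5]
opening: 0.0368
finger_force: 37.6
```

```bash
python3 st.py
```

```text
9.725 p [0.4677 0.0079 0.0707] yaw 62.56 F [-2.   0.6  5.5] T [-0.1   0.07 -0.03] op 0.0368 ff 37.6 q6 0.345
```

Firm on the notch floor at about 6.5 mm. Releasing.

>>> send_rows(
  steps=[
    {"dx":0,"dy":0,"dz":-0.02,"rx":0,"ry":0,"rz":0},
    {"dx":0,"dy":0,"dz":-0.02,"rx":0,"ry":0,"rz":0},
    {"dx":0,"dy":0,"dz":-0.02,"rx":0,"ry":0,"rz":0},
    {"dx":0,"dy":0,"dz":-0.02,"rx":0,"ry":0,"rz":0},
    {"dx":0,"dy":0,"dz":-0.02,"rx":0,"ry":0,"rz":0},
  ],
  claw=-1,
)

```text
clock: 10.35
ee_pos: [0.4675, 0.0074, 0.0707]
orientation: [0.855, 0.519, -0.0, -0.0]
wrist_force: [0.7, 0.3, 0.6]
opening: 0.0854
finger_force: 0.0
```

>>> send_rows(
  steps=[
    {"dx":0,"dy":0,"dz":-0.5,"rx":0,"ry":0,"rz":0},
    {"dx":0,"dy":0,"dz":-1.5,"rx":0,"ry":0,"rz":0},
    {"dx":0,"dy":0,"dz":-2.5,"rx":0,"ry":0,"rz":0},
    {"dx":0,"dy":0,"dz":-3.5,"rx":0,"ry":0,"rz":0},
    {"dx":0,"dy":0,"dz":-4.4,"rx":0,"ry":0,"rz":0},
  ],
)

```text
clock: 10.98
ee_pos: [0.4677, 0.0074, 0.1827]
orientation: [0.855, 0.519, 0.001, 0.001]
wrist_force: [0.2, 0.3, -0.5]
opening: 0.0855
finger_force: 0.0
```

```bash
python3 st.py; python3 - <<'E'
from h import *
s=imaging.read_camera("side")[:,:,::-1]
cv2.imwrite("pics/s4.png",s); cv2.imwrite("pics/c4.png",cv2.resize(s[175:250,225:325],(800,600),interpolation=cv2.INTER_CUBIC))
for z in (.083,.0895): print(proj("side",(.4677,.0075,z)))
E
```

```text
10.975 p [0.4677 0.0074 0.1827] yaw 62.58 F [ 0.2  0.3 -0.5] T [0.02 0.09 0.06] op 0.0855 ff 0.0 q6 0.345
[262.45491122 207.64132705]
[262.37745632 206.13353889]
```

View pics/c4.png

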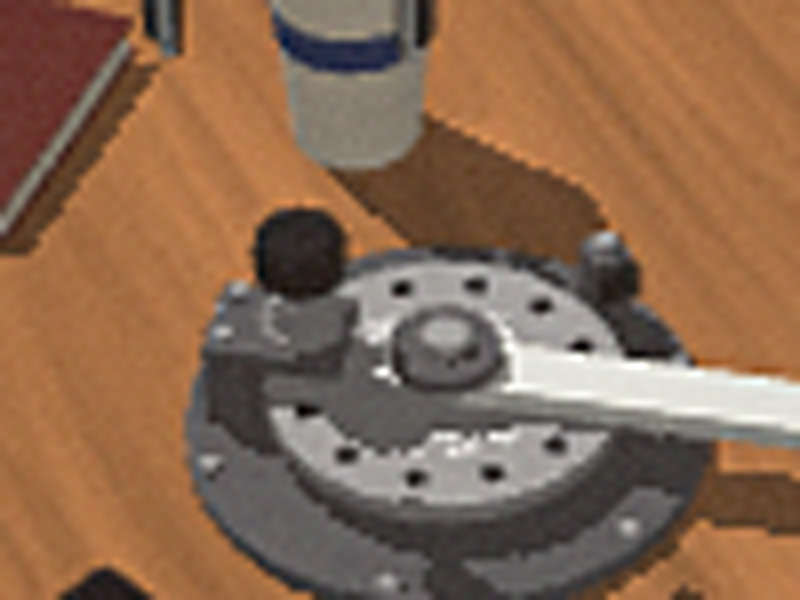

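The knob now stands about 1.4 px (6 mm) higher with the gripper away, so it is parked. The stop's top is at side px (300.7,205.5). Next I'll plan the push.

```bash
python3 - <<'E'
from h import *
p=np.array([.5147,-.0292])
def rel(n,uv,z):
    d=onz(n,uv,z)[:2]-p; return round(float(np.hypot(*d)),4),round(float(np.degrees(np.arctan2(d[1],d[0]))),1)
print("pivot side",onz("side",(225+450/8,175+325/8),.056))
for z in (.04,.046,.056): print("stop side",z,rel("side",(300.7,205.5),z),"top",rel("top",(282.7,181),z))
t=cv2.imread("pics/top0.png"); h=cv2.cvtColor(t,cv2.COLOR_BGR2HSV)
w=((h[...,1]<40)&(h[...,2]>165))
for r in range(158,200,5):
    xs=np.where(w[r,285:345])[0]+285
    if len(xs): print(r,xs.min(),xs.max(),rel("top",((xs.min()+xs.max())/2,r),.042))
cv2.imwrite("pics/c5.png",cv2.resize(t[165:230,250:320],(646,600),interpolation=cv2.INTER_LANCZOS4))
E
```

```text
pivot side [ 0.51877293 -0.02714961  0.056     ]
stop side 0.04 (0.0995, 21.3) top (0.091, 4.8)
stop side 0.046 (0.0944, 18.5) top (0.0898, 5.0)
stop side 0.056 (0.0865, 13.2) top (0.088, 5.3)
158 316 328 (0.1966, -36.0)
163 313 324 (0.1774, -35.9)
168 309 321 (0.1583, -35.9)
173 306 317 (0.1392, -35.8)
178 302 313 (0.1193, -35.1)
183 299 310 (0.1012, -35.6)
188 285 306 (0.0742, -24.5)
193 285 303 (0.0582, -26.2)
198 285 304 (0.0454, -36.0)
```

View pics/c5.png

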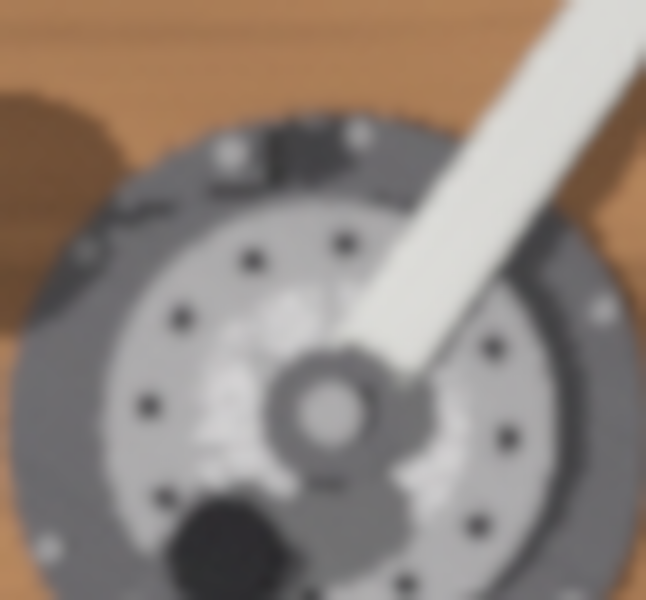

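The lighter block at crop (235,155) is the stop. The dark patch to its right, which I first took for the stop, is its shadow. That puts the stop near 18° and home at a bar angle near 0° (±3°), starting from -36°. Moving behind the bar with the fingers closed.

>>> send_rows(
  steps=[
    {"dx":-0.5,"dy":1.2,"dz":0,"rx":0,"ry":0,"rz":0.2},
    {"dx":-1.1,"dy":2.7,"dz":0,"rx":0,"ry":0,"rz":0.4},
    {"dx":-1.8,"dy":4.4,"dz":0,"rx":0,"ry":0,"rz":0.6},
    {"dx":-2.4,"dy":5.9,"dz":0,"rx":0,"ry":0,"rz":0.8},
    {"dx":-2.82,"dy":6.92,"dz":0,"rx":0,"ry":0,"rz":0.86},
  ],
  claw=1,
)

```text
clock: 11.65
ee_pos: [0.5897, -0.1365, 0.1807]
orientation: [0.891, 0.453, 0.0, 0.0]
wrist_force: [0.1, -0.5, -0.8]
opening: -0.0
finger_force: 0.0
```

>>> send_rows(
  steps=[
    {"dx":0,"dy":0,"dz":0.7,"rx":0,"ry":0,"rz":0},
    {"dx":0,"dy":0,"dz":1.8,"rx":0,"ry":0,"rz":0},
    {"dx":0,"dy":0,"dz":3,"rx":0,"ry":0,"rz":0},
    {"dx":0,"dy":0,"dz":3.7,"rx":0,"ry":0,"rz":0},
    {"dx":0,"dy":0,"dz":3.9,"rx":0,"ry":0,"rz":0},
  ],
)

```text
clock: 12.28
ee_pos: [0.5877, -0.1347, 0.0821]
orientation: [0.891, 0.454, -0.001, -0.001]
wrist_force: [0.3, 0.3, 0.3]
opening: -0.0002
finger_force: 0.0
```

```bash
python3 st.py
```

```text
12.275 p [ 0.5877 -0.1347  0.0821] yaw 53.98 F [0.3 0.3 0.3] T [-0.07 -0.04  0.02] op -0.0002 ff 0.0 q6 0.288
```

>>> send_rows(
  steps=[
    {"dx":0,"dy":0,"dz":0.5,"rx":0,"ry":0,"rz":0},
    {"dx":0,"dy":0,"dz":1.1,"rx":0,"ry":0,"rz":0},
    {"dx":0,"dy":0,"dz":1.7,"rx":0,"ry":0,"rz":0},
    {"dx":0,"dy":0,"dz":2.1,"rx":0,"ry":0,"rz":0},
    {"dx":0,"dy":0,"dz":2.2,"rx":0,"ry":0,"rz":0},
  ],
)

```text
clock: 12.9
ee_pos: [0.588, -0.1347, 0.0273]
orientation: [0.891, 0.454, -0.001, -0.001]
wrist_force: [-0.8, -0.4, 0.7]
opening: -0.0002
finger_force: 0.0
```

>>> send_rows(
  steps=[
    {"dx":0.1,"dy":0,"dz":0,"rx":0,"ry":0,"rz":0},
    {"dx":0.25,"dy":0,"dz":0,"rx":0,"ry":0,"rz":0},
    {"dx":0.4,"dy":0,"dz":0,"rx":0,"ry":0,"rz":0},
    {"dx":0.55,"dy":0,"dz":0,"rx":0,"ry":0,"rz":0},
    {"dx":0.65,"dy":0,"dz":0,"rx":0,"ry":0,"rz":0},
  ],
)

```text
clock: 13.52
ee_pos: [0.5983, -0.1216, 0.0285]
orientation: [0.891, 0.454, -0.0, 0.0]
wrist_force: [-1.0, -0.8, 0.7]
opening: -0.0001
finger_force: 0.8
```

```bash
python3 st.py; cat > plan.py <<'E'
# unit shifts for 5 rows moving the tool on an arc about the pivot by d deg, starting at pose
import sys,numpy as np
from station import get_obs
p=np.array([.5147,-.0292]); D=float(sys.argv[1]); o=get_obs(); q=o["orientation"]
y=2*np.arctan2(q[1],q[0]); r=o["ee_pos"][:2]-p
print("r",np.hypot(*r),"ang",np.degrees(np.arctan2(r[1],r[0])),"bar est",np.degrees(np.arctan2(r[1],r[0])+np.arcsin(.026/np.hypot(*r))))
for f in (.2,.4,.6,.8,1):
    a=np.radians(D*f); d=np.array([[np.cos(a),-np.sin(a)],[np.sin(a),np.cos(a)]])@r-r
    print((d@[np.cos(y),np.sin(y)]/.025).round(2),(d@[np.sin(y),-np.cos(y)]/.025).round(2),round(-D*f/10,2))
E
python3 plan.py 10
```

```text
13.525 p [ 0.5983 -0.1216  0.0285] yaw 54.01 F [-1.  -0.8  0.7] T [-0.24  0.07  0.02] op -0.0001 ff 0.8 q6 0.314
r 0.12460189280668156 ang -47.88299050725156 bar est -35.838886573798405
0.17 0.03 -0.2
0.34 0.06 -0.4
0.52 0.08 -0.6
0.69 0.1 -0.8
0.86 0.1 -1.0
```

>>> send_rows(
  steps=[
    {"dx":0.12,"dy":0.02,"dz":0,"rx":0,"ry":0,"rz":-0.14},
    {"dx":0.3,"dy":0.05,"dz":0,"rx":0,"ry":0,"rz":-0.35},
    {"dx":0.52,"dy":0.08,"dz":0,"rx":0,"ry":0,"rz":-0.6},
    {"dx":0.69,"dy":0.1,"dz":0,"rx":0,"ry":0,"rz":-0.8},
    {"dx":0.86,"dy":0.1,"dz":0,"rx":0,"ry":0,"rz":-1.0},
  ],
)

```text
clock: 14.15
ee_pos: [0.6133, -0.1057, 0.0283]
orientation: [0.847, 0.531, 0.0, 0.0]
wrist_force: [-0.3, -2.4, -0.1]
opening: 0.0001
finger_force: 0.7
```

```bash
python3 st.py;python3 plan.py 10
```

```text
14.15 p [ 0.6133 -0.1057  0.0283] yaw 64.13 F [-0.3 -2.4 -0.1] T [-0.27 -0.02 -0.04] op 0.0001 ff 0.7 q6 0.169
r 0.12481415972894849 ang -37.81646006364582 bar est -25.793145427208717
0.17 0.03 -0.2
0.34 0.06 -0.4
0.52 0.08 -0.6
0.69 0.1 -0.8
0.86 0.11 -1.0
```

>>> send_rows(
  steps=[
    {"dx":0.17,"dy":0.03,"dz":0,"rx":0,"ry":0,"rz":-0.2},
    {"dx":0.34,"dy":0.06,"dz":0,"rx":0,"ry":0,"rz":-0.4},
    {"dx":0.52,"dy":0.08,"dz":0,"rx":0,"ry":0,"rz":-0.6},
    {"dx":0.69,"dy":0.1,"dz":0,"rx":0,"ry":0,"rz":-0.8},
    {"dx":0.86,"dy":0.11,"dz":0,"rx":0,"ry":0,"rz":-1.0},
  ],
)

```text
clock: 14.78
ee_pos: [0.6249, -0.0875, 0.0283]
orientation: [0.798, 0.603, 0.0, 0.0]
wrist_force: [0.8, -2.4, 0.5]
opening: -0.0
finger_force: 0.7
```

>>> send_rows(
  steps=[
    {"dx":0.17,"dy":0.03,"dz":0,"rx":0,"ry":0,"rz":-0.2},
    {"dx":0.32,"dy":0.05,"dz":0,"rx":0,"ry":0,"rz":-0.37},
    {"dx":0.45,"dy":0.07,"dz":0,"rx":0,"ry":0,"rz":-0.52},
    {"dx":0.56,"dy":0.08,"dz":0,"rx":0,"ry":0,"rz":-0.65},
    {"dx":0.65,"dy":0.09,"dz":0,"rx":0,"ry":0,"rz":-0.75},
  ],
)

```text
clock: 15.4
ee_pos: [0.6313, -0.0725, 0.0283]
orientation: [0.757, 0.653, -0.0, 0.0]
wrist_force: [0.4, -1.7, 0.9]
opening: -0.0002
finger_force: 0.7
```

```bash
python3 st.py;python3 plan.py 3; python3 - <<'E'
from h import *
s=imaging.read_camera("side")[:,:,::-1];t=imaging.read_camera("top")[:,:,::-1]
cv2.imwrite("pics/c6.png",np.hstack([cv2.resize(s[180:245,235:325],(415,300),interpolation=cv2.INTER_CUBIC),cv2.resize(t[165:240,245:340],(380,300),interpolation=cv2.INTER_CUBIC)]))
E
```

```text
15.4 p [ 0.6313 -0.0725  0.0283] yaw 81.56 F [ 0.4 -1.7  0.9] T [-0.27 -0.1  -0.05] op -0.0002 ff 0.7 q6 -0.076
r 0.1244057679175056 ang -20.379169636611554 bar est -8.315792853788293
0.05 0.01 -0.06
0.1 0.02 -0.12
0.15 0.03 -0.18
0.2 0.04 -0.24
0.26 0.05 -0.3
```

View pics/c6.png

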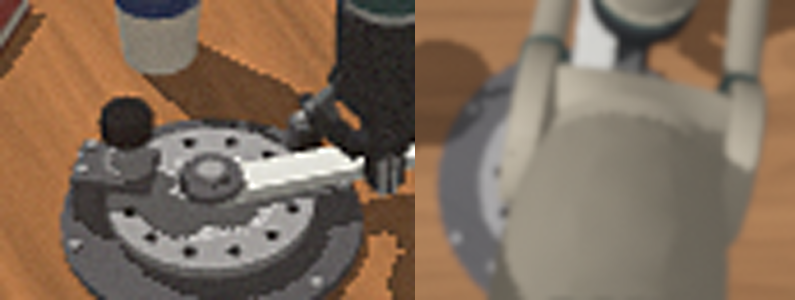

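The knob is still up (crop 127,122). The bar is nearly at the stop block (crop 305,120), about 8° short. I'll creep from here.

>>> send_rows(
  steps=[
    {"dx":0.08,"dy":0.02,"dz":0,"rx":0,"ry":0,"rz":-0.1},
    {"dx":0.17,"dy":0.03,"dz":0,"rx":0,"ry":0,"rz":-0.2},
    {"dx":0.26,"dy":0.05,"dz":0,"rx":0,"ry":0,"rz":-0.3},
    {"dx":0.34,"dy":0.06,"dz":0,"rx":0,"ry":0,"rz":-0.4},
    {"dx":0.4,"dy":0.07,"dz":0,"rx":0,"ry":0,"rz":-0.47},
  ],
)

```text
clock: 16.12
ee_pos: [0.6344, -0.0629, 0.0282]
orientation: [0.73, 0.684, -0.0, -0.0]
wrist_force: [-0.6, -1.7, -0.7]
opening: 0.0002
finger_force: 0.6
```

>>> send_rows(
  steps=[
    {"dx":0.03,"dy":0.01,"dz":0,"rx":0,"ry":0,"rz":-0.04},
    {"dx":0.06,"dy":0.01,"dz":0,"rx":0,"ry":0,"rz":-0.07},
    {"dx":0.09,"dy":0.02,"dz":0,"rx":0,"ry":0,"rz":-0.11},
    {"dx":0.11,"dy":0.02,"dz":0,"rx":0,"ry":0,"rz":-0.13},
    {"dx":0.13,"dy":0.02,"dz":0,"rx":0,"ry":0,"rz":-0.15},
  ],
)

```text
clock: 16.75
ee_pos: [0.6354, -0.0599, 0.0283]
orientation: [0.721, 0.693, 0.0, 0.0]
wrist_force: [-0.0, -0.8, -1.1]
opening: -0.0003
finger_force: 0.6
```

```bash
python3 st.py;python3 plan.py 1
```

```text
16.75 p [ 0.6354 -0.0599  0.0283] yaw 87.7 F [-0.  -0.8 -1.1] T [-0.21  0.06  0.01] op -0.0003 ff 0.6 q6 -0.163
r 0.12456661605892842 ang -14.266141802188892 bar est -2.2185758627692285
0.02 0.0 -0.02
0.03 0.01 -0.04
0.05 0.01 -0.06
0.07 0.01 -0.08
0.09 0.02 -0.1
```

>>> send_rows(
  steps=[
    {"dx":0.02,"dy":0,"dz":0,"rx":0,"ry":0,"rz":-0.02},
    {"dx":0.04,"dy":0.01,"dz":0,"rx":0,"ry":0,"rz":-0.05},
    {"dx":0.06,"dy":0.01,"dz":0,"rx":0,"ry":0,"rz":-0.07},
    {"dx":0.08,"dy":0.02,"dz":0,"rx":0,"ry":0,"rz":-0.1},
    {"dx":0.1,"dy":0.02,"dz":0,"rx":0,"ry":0,"rz":-0.12},
  ],
)

```text
clock: 17.38
ee_pos: [0.636, -0.0574, 0.0284]
orientation: [0.714, 0.7, 0.0, 0.0]
wrist_force: [0.1, -0.9, -1.5]
opening: -0.0
finger_force: 0.6
```

>>> send_rows(
  steps=[
    {"dx":0.02,"dy":0,"dz":0,"rx":0,"ry":0,"rz":-0.02},
    {"dx":0.04,"dy":0.01,"dz":0,"rx":0,"ry":0,"rz":-0.05},
    {"dx":0.06,"dy":0.01,"dz":0,"rx":0,"ry":0,"rz":-0.07},
    {"dx":0.07,"dy":0.02,"dz":0,"rx":0,"ry":0,"rz":-0.08},
    {"dx":0.08,"dy":0.02,"dz":0,"rx":0,"ry":0,"rz":-0.09},
  ],
)

```text
clock: 18.0
ee_pos: [0.6364, -0.0554, 0.0283]
orientation: [0.708, 0.706, 0.0, 0.0]
wrist_force: [1.5, -1.4, 0.2]
opening: 0.0001
finger_force: 0.6
```

```bash
python3 st.py;python3 plan.py 1
```

```text
18.0 p [ 0.6364 -0.0554  0.0283] yaw 89.79 F [ 1.5 -1.4  0.2] T [-0.25 -0.13  0.02] op 0.0001 ff 0.6 q6 -0.192
r 0.12453664429622449 ang -12.152327565406958 bar est -0.10181866693865066
0.02 0.0 -0.02
0.03 0.01 -0.04
0.05 0.01 -0.06
0.07 0.01 -0.08
0.09 0.02 -0.1
```

>>> send_rows(
  steps=[
    {"dx":0.02,"dy":0,"dz":0,"rx":0,"ry":0,"rz":-0.02},
    {"dx":0.04,"dy":0.01,"dz":0,"rx":0,"ry":0,"rz":-0.05},
    {"dx":0.06,"dy":0.01,"dz":0,"rx":0,"ry":0,"rz":-0.07},
    {"dx":0.08,"dy":0.02,"dz":0,"rx":0,"ry":0,"rz":-0.09},
    {"dx":0.1,"dy":0.02,"dz":0,"rx":0,"ry":0,"rz":-0.12},
  ],
)

```text
clock: 18.62
ee_pos: [0.6369, -0.0544, 0.0284]
orientation: [0.701, 0.714, -0.001, 0.001]
wrist_force: [-0.3, -6.7, 0.3]
opening: -0.0001
finger_force: 3.5
```

```bash
python3 st.py
```

```text
18.625 p [ 0.6369 -0.0544  0.0284] yaw 91.04 F [-0.3 -6.7  0.3] T [-1.17 -0.05 -0.05] op -0.0001 ff 3.5 q6 -0.209
```

Force has risen to 6.7 N, so the bar has met the stop. One tiny extra press will confirm it.

>>> send_rows(
  steps=[
    {"dx":0.01,"dy":0,"dz":0,"rx":0,"ry":0,"rz":0},
    {"dx":0.02,"dy":0,"dz":0,"rx":0,"ry":0,"rz":0},
    {"dx":0.03,"dy":0,"dz":0,"rx":0,"ry":0,"rz":0},
    {"dx":0.03,"dy":0,"dz":0,"rx":0,"ry":0,"rz":0},
    {"dx":0.03,"dy":0,"dz":0,"rx":0,"ry":0,"rz":0},
  ],
)

```text
clock: 19.25
ee_pos: [0.6369, -0.0544, 0.0284]
orientation: [0.701, 0.713, -0.001, 0.001]
wrist_force: [-0.2, -7.8, -0.1]
opening: 0.0002
finger_force: 4.0
```

```bash
python3 st.py
```

```text
19.25 p [ 0.6369 -0.0544  0.0284] yaw 91.04 F [-0.2 -7.8 -0.1] T [-1.32  0.06  0.01] op 0.0002 ff 4.0 q6 -0.208
```

It's solid. Backing away, then up, then a look.

>>> send_rows(
  steps=[
    {"dx":-0.1,"dy":0,"dz":0,"rx":0,"ry":0,"rz":0},
    {"dx":-0.3,"dy":0,"dz":0,"rx":0,"ry":0,"rz":0},
    {"dx":-0.6,"dy":0,"dz":0,"rx":0,"ry":0,"rz":0},
    {"dx":-0.9,"dy":0,"dz":0,"rx":0,"ry":0,"rz":0},
    {"dx":-1.2,"dy":0,"dz":0,"rx":0,"ry":0,"rz":0},
  ],
)

```text
clock: 19.88
ee_pos: [0.6374, -0.0826, 0.0282]
orientation: [0.701, 0.713, -0.0, -0.0]
wrist_force: [0.6, 1.0, 0.7]
opening: 0.0
finger_force: 0.0
```

>>> send_rows(
  steps=[
    {"dx":0,"dy":0,"dz":-1,"rx":0,"ry":0,"rz":0},
    {"dx":0,"dy":0,"dz":-2.5,"rx":0,"ry":0,"rz":0},
    {"dx":0,"dy":0,"dz":-4,"rx":0,"ry":0,"rz":0},
    {"dx":0,"dy":0,"dz":-5.5,"rx":0,"ry":0,"rz":0},
    {"dx":0,"dy":0,"dz":-7,"rx":0,"ry":0,"rz":0},
  ],
)

```text
clock: 20.5
ee_pos: [0.6372, -0.0824, 0.2045]
orientation: [0.701, 0.713, 0.0, -0.0]
wrist_force: [1.2, -0.1, 0.4]
opening: 0.0003
finger_force: 0.0
```

>>> send_rows(
  steps=[
    {"dx":-1.5,"dy":0,"dz":0,"rx":0,"ry":0,"rz":0},
    {"dx":-3,"dy":0,"dz":0,"rx":0,"ry":0,"rz":0},
    {"dx":-4.5,"dy":0,"dz":0,"rx":0,"ry":0,"rz":0},
    {"dx":-6,"dy":0,"dz":0,"rx":0,"ry":0,"rz":0},
    {"dx":-7,"dy":0,"dz":0,"rx":0,"ry":0,"rz":0},
  ],
)

```text
clock: 21.12
ee_pos: [0.6401, -0.2591, 0.2031]
orientation: [0.701, 0.713, -0.0, -0.0]
wrist_force: [-0.1, 0.7, 0.5]
opening: 0.0004
finger_force: 0.0
```

```bash
python3 st.py; python3 - <<'E'
from h import *
s=imaging.read_camera("side")[:,:,::-1];t=imaging.read_camera("top")[:,:,::-1]
cv2.imwrite("pics/c7.png",np.hstack([cv2.resize(s[150:290,210:400],(400,295),interpolation=cv2.INTER_CUBIC),cv2.resize(t[100:270,190:390],(400,295),interpolation=cv2.INTER_CUBIC)]))
E
```

```text
21.125 p [ 0.6401 -0.2591  0.2031] yaw 90.91 F [-0.1  0.7  0.5] T [0.02 0.03 0.01] op 0.0004 ff 0.0 q6 -0.501
```

View pics/c7.png

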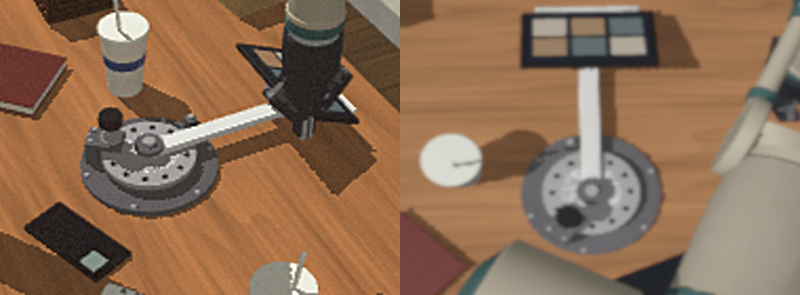

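The bar lies against the stop block (right crop, about 570,145). The knob is still up (left crop, 110,118) and the other things are undisturbed. Handing in.

```bash
python3 -c "
from station import order; print(order.hand_in())"
```

```text
the job is handed in; nothing more can be done
None
```

The knob is parked in the rest notch and the tablet arm, swung about 36° (0.63 rad) anticlockwise, lies against the stop; the robot is clear and the job was handed in at about 21 s.

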